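# Close up the lamp holder and hold a bayonet lamp seated

### The arm

A 6-joint arm with a two-finger parallel gripper is mounted at the origin on a cart in front of the work surface, level with it; the furniture and walls round the work are solid. World frame = base frame: x ahead of the robot, y to its left, z up, the work surface at z = 0. Lengths are in m, angles in rad, forces in N, time in s.
With the tool pointing down it reaches from about 0.275 to 0.75 m from the base axis. Payload 10.2 kg.
Tool frame: the origin (TCP) lies midway between the tips of the shut fingers; the grasp point (between the pads) lies 19 mm behind it; z points along the fingers, y is the line along which they close (so a half turn about z gives the same grasp; the last joint's range is limited). The gripper opens to 88 mm and grips with 3 to 60 N. Pads are 18 mm wide; open, the fingers measure 123 mm over their backs; the gripper's body (75 mm by 187 mm) begins 45 mm behind the grasp point.
Start: joints at [-1.503, 0.313, 1.498, -0, 1.331, -0.223], TCP at [0.151, -0.503, 0.239] pointing down, gripper open.
Joint ranges: [-2.94, 2.94], [-0.97, 2.17], [0.19, 2.56], [-1.23, 4.37], [0.02, 3.11], [-2.88, 2.88]. Speed limits (rad/s): [2.39, 2.39, 3.01, 3.14, 3.14, 3.14].

### API

Orientations are given as a 3x3 rotation matrix whose columns are the frame's x, y, z axes.
In Python, from plant import status, read_camera, camera_info, job gives the robot as it stands.
- The arm moves only by the tool play_rows, never from a script. Its argument "moves" is a list of rows, each a list of 5 numbers: the opening, from -1 (shut) to 1 (fully open), then the shift along the tool's x, y, z in mm, then the turn about the tool's z in rad. A call has 1 to 12 rows; each row is the pose to reach, as a shift and turn from the pose commanded when the call began, along the tool's axes at that moment; what a row does not reach only later rows make up. A row lasts 1/10 s, in which the tool goes at most 50 mm and 8.59 degrees, less where a joint would pass 70% of its speed; a pose out of reach is approached as far as the arm can. A call with a gripper value outside its range is refused whole. The fingers move at their own pace and stop on an object; the grip force is fixed at half the most. Time passes only in rows, so rows that repeat a pose let the fingers close. It gives the time, the measured TCP pose, the force, the opening and the grip force at its end, in the units of the state.
- status.sense(): the state, without advancing time (a new reading comes with each control period).
- read_camera(name): name is "scene" or "top" or "wrist"; returns the picture (420x560x3 uint8, blue, green, red); there is no depth.
- camera_info(name): a dict with "intrinsics" (3x3 intrinsics, pixels), "rvec" (rotation vector, rad) and "tvec" (3), from world to camera coordinates, as OpenCV has them. Camera axes: x right, y down, z forward; pixel columns grow to the right and rows downward; lengths in m; the calibration is good to about 2 mm. A picture is of the moment at which its call begins: read the wrist's pose just before it. camera_info takes no time and is no camera call; for the wrist camera it gives the pose at the moment of the call.
- job.job_done(): hands the job in; it is judged then, once.
The state is a dict: "time_s": time; "qpos": joint angles; "dq": joint speeds; "joint_torque": joint torques, N m; "ee_pos": TCP position; "tcp_rot": TCP orientation; "contact_force": force on the tool from outside, world axes, zero at the start; "torque": the same for the moment, N m; "width": finger opening in m; "gripper_force": force on a finger pad.
Only numpy, scipy, OpenCV 4.12 (cv2) and the standard library are available. Lean on these libraries where they do the work, as an engineer would, in place of code of your own. Each camera call takes 0.05 s, during which the arm holds its last target. There are 200 camera calls.

### The job

On the lamp bench, first push the grey lamp holder along its rails until it butts flush against the blue supply module. Then take the lamp with the orange grip, push it into the holder's socket against the spring, twist it a quarter turn clockwise (seen from above) to its stop, and finish while still gripping it there: the spring twists it back if it is let go. Leave the spent lamp with the black grip and the oil bottle standing where they are.

Things in the scene. Friction and masses are not known exactly. Their poses are not given: they have to be found in the camera images.
- lamp_bench: Fixed aluminium base plate 90 x 250 x 8 mm with two rails along its own y; origin on the work surface, plate from y = -135 to +115 mm. A blue supply module 70 x 75 mm, top 60 mm above the surface, is fixed on it from y = +35 to +110 mm; the grey lamp holder on the -y part slides along y toward it. Yaw within 0.25 rad of 0.
- holder (a joint): Slide of the grey lamp holder (70 x 70 mm block, top 53 mm above the work surface) along the bench's +y, m: 0 = 60 mm gap to the blue module, 0.060 = butted flush against it, end of travel. Starts between 0 and 0.030; stays where it is left (about 3 N friction).
- push_face (a point): Centre of the holder's -y side face (the flat upright face away from the blue module), 30 mm above the work surface. Axes as the lamp bench. Push here along the bench's +y.
- socket (a point): Centre of the socket's mouth in the holder's dark top plate (8 mm thick, top 53 mm above the surface); moves with the holder, axes as the bench. Bore 31.5 mm in diameter, two lug slots along +y and -y, 13 mm wide, to 23.5 mm from the axis (white marks outside). Inside, 16 mm below the mouth, a sprung disc with a low cross bar along y, 5 mm wide and high.
- plunger (a joint): How far the sprung disc inside the socket is pressed down, m: 0 free, limit 0.010. The spring gives about 3.4 N at 0, growing by 0.4 N per mm. 0.006: the lamp's lugs just clear the underside of the top plate and may turn; 0.008: the lamp's collar rests on the holder's top (fully home).
- driver (a joint): Turn of the sprung disc in the socket, rad: 0 at rest, grows clockwise seen from above, stop at 1.4 (about a quarter turn). Its bar stands in the lamp's groove with up to about 0.15 rad of play, so the lamp may have to turn up to about 1.6 rad. Return spring about 0.03 N m at rest, 0.17 N m at the stop.
- lamp: The lamp to fit, loose, about 0.12 kg, 60 mm high, standing upright. Origin: centre of its underside, z up. Aluminium collar 44 mm in diameter at 24 to 28 mm; steel nose 28 mm in diameter below it with lugs along +y and -y, 9 mm wide, 21 mm from the axis, at 8 to 14 mm; groove along y across the bottom, 8 mm wide, 7 mm deep. A half turn makes no difference.
- spent_lamp: A burnt-out lamp of the same shape with a black grip, loose, standing upright. To be left alone. Orange and black lamps may stand in each other's place.
- oil_bottle: White oil bottle with red spout, 52 mm diameter, 136 mm high, standing loose at the far left. To be left alone. Origin at the centre of its underside.
- lamp_grip (a point): Centre of the lamp's orange flat grip, 44 mm above its underside, axes as the lamp: 12 mm thick (x), 36 mm wide (y), from 28 to 60 mm above the underside. Grasp it across x from above. Its wide side lies along the lugs, so it must lie along the socket's y to enter.
Mind the look-alikes: they are no part of the job. Leave any pink or turquoise look-alike of the lamp alone.

How it is judged:
On the way, in this order (a step that is already met when the one before it is completed fails the run):
1. the holder is butted flush against the supply module, while the lamp is not yet in it (value of joint holder above 0.0575 m and distance between lamp and socket above 0.03 m), for 0.1 s.
2. the orange lamp stands in the socket and is pressed in against the spring (value of joint plunger above 0.005 m and horizontal distance between lamp and socket below 0.005 m), for 0.1 s.
At the end, for the whole second after the job is handed in: Holder within 2.5 mm of flush; orange lamp in the socket (5 mm, 0.12 rad), pressed in at least 5 mm, driver turned at least 1.15 rad clockwise, fingers still gripping the lamp (over 2 N); spent lamp and oil bottle upright within 20 mm of their places (all of step 2 and value of joint holder above 0.0575 m and angle between lamp's own z axis and vertical below 0.12 rad and value of joint driver above 1.15 rad and contact force between the fingers and lamp above 2 N and angle between each of spent_lamp, oil_bottle's own z axis and vertical below 0.1 rad and distance of each of spent_lamp, oil_bottle from where it was at the start of the episode below 0.02 m); the arm keeps its last pose, push and grip.
It fails at once if the spent lamp or the oil bottle is knocked over (angle between any of spent_lamp, oil_bottle's own z axis and vertical above 0.6 rad).
It fails at once if the lamp is forced round in the socket without being pushed in (value of joint driver above 0.15 rad and value of joint plunger below 0.004 m).
It also fails if it takes over 64 s, if anything falls off the work surface, if the arm or the gripper's body presses on something with over 40 N, if the wrist force passes 120 N, or if a joint passes its speed limit or range.

## Working session

There is one attempt and no reset: what is moved stays moved. The work goes in short steps, Python scripts to look and compute and a tool call to move; the robot and the scene stay as the last step left them, time stands still between calls to the robot, and variables do not carry over. Pictures are saved under pics/ and viewed, at most 10 in all, crops included, and the job is handed in when it is done.

Besides the shell and the picture viewer there is one more tool, called after "Emit:" as a command line: name --pt "numbers of a row" for each row, then --argument value for the rest. play_rows: Moves the arm, as the interface text tells. Its arguments: {"type":"object","properties":{"moves":{"type":"array"}},"required":["moves"]}

```bash
mkdir -p pics; ls; cat > h.py <<'E'
import numpy as np, cv2
from plant import status, read_camera, camera_info, job
def cam(n):
    c=camera_info(n); return np.array(c["intrinsics"]),cv2.Rodrigues(np.array(c["rvec"],float))[0],np.array(c["tvec"],float).ravel()
def ray(c,px):
    K,R,t=c; d=R.T@np.linalg.solve(K,np.array([px[0],px[1],1.])); return -R.T@t,d
def onz(c,px,z):
    o,d=ray(c,px); return o+d*(z-o[2])/d[2]
def tri(c1,p1,c2,p2):
    P=[c[0]@np.c_[c[1],c[2]] for c in (c1,c2)]
    X=cv2.triangulatePoints(P[0],P[1],np.array(p1,float),np.array(p2,float)).ravel(); return X[:3]/X[3]
def proj(c,X):
    x=c[0]@(c[1]@np.array(X)+c[2]); return x[:2]/x[2]
E
python3 - <<'E'
from h import *
ims=[]
for n in ("scene","top"):
    im=read_camera(n); cv2.imwrite(f"pics/{n}0.png",im)
    c=cam(n); print(n,(-c[1].T@c[2]).round(3),c[1][2].round(3),c[0][0,0])
print(status.sense())
E
```

```text
pics
scene [0.007 0.709 0.476] [ 0.582 -0.692 -0.428] 398.52638784284056
top [0.359 0.052 1.113] [ 0.2   -0.015 -0.98 ] 406.14602321454345
{'time_s': 0.1, 'qpos': array([-1.50333827e+00,  3.13373799e-01,  1.49832448e+00,  1.29515552e-05,
        1.33097443e+00, -2.23408838e-01]), 'dq': array([ 8.26377586e-05, -3.30367038e-03, -2.78286732e-03, -8.90114223e-04,
       -6.35851627e-04, -6.98935519e-04]), 'joint_torque': array([ 3.33734359e-03, -4.02809787e+01, -2.52644777e+01,  6.95155235e-02,
        3.41751496e-02, -7.32884882e-05]), 'ee_pos': array([ 0.150534  , -0.50274526,  0.23824244]), 'tcp_rot': array([[ 9.57996517e-01,  2.86779828e-01, -6.02504477e-05],
       [ 2.86779724e-01, -9.57995943e-01,  1.07843992e-03],
       [ 2.51555130e-04, -1.05042029e-03, -9.99999417e-01]]), 'contact_force': array([-1.00359191, -0.40190341, -0.20542656]), 'torque': array([ 0.00848469, -0.00411594,  0.03999803]), 'gripper_force': 0.0, 'width': 0.08836830110863622}
```

View pics/scene0.png

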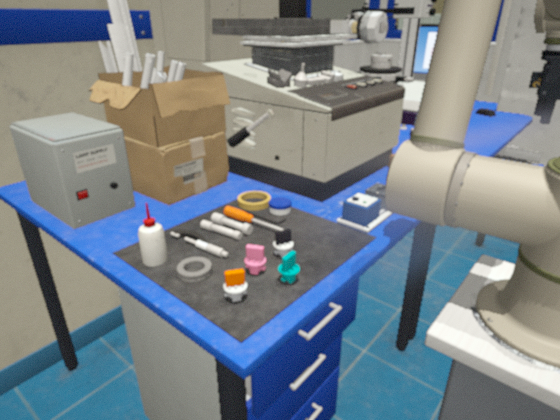

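View pics/top0.png

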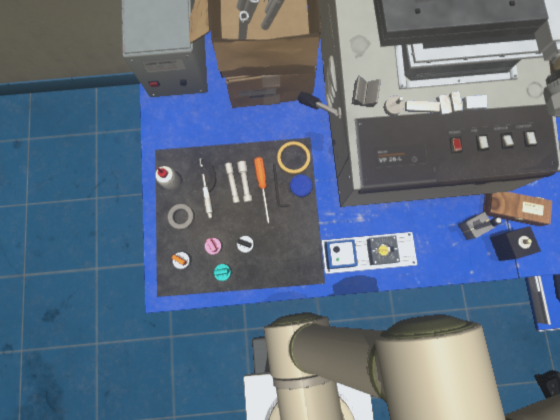

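The scene view shows the orange lamp at (235,285), with pink and turquoise look-alikes and the black lamp at (284,240). The top view shows the orange lamp at (181,260), the black lamp at (245,243), the bench plate from (322,255) to (415,248), the holder's dark top at (384,250), the blue module at (341,254) and the bottle at (166,176).

```bash
python3 - <<'E'
from h import *
T=cv2.imread("pics/top0.png");S=cv2.imread("pics/scene0.png");ct=cam("top");cs=cam("scene")
def blob(im,lo,hi,roi):
    h=cv2.cvtColor(im,cv2.COLOR_BGR2HSV);m=cv2.inRange(h,lo,hi);k=np.zeros_like(m);x0,y0,x1,y1=roi;k[y0:y1,x0:x1]=m[y0:y1,x0:x1]
    c=max(cv2.findContours(k,0,2)[0],key=cv2.contourArea);M=cv2.moments(c);return (M['m10']/M['m00'],M['m01']/M['m00']),cv2.minAreaRect(c),cv2.contourArea(c)
o,r,a=blob(T,(5,120,120),(22,255,255),(165,245,200,275));print("orange top",o,r,a)
o2,r2,a2=blob(S,(5,150,150),(22,255,255),(215,260,255,300));print("orange scene",o2,r2,a2)
print("tri",tri(ct,o,cs,o2), onz(ct,o,.055))
p,r,a=blob(T,(0,0,140),(180,70,255),(318,225,420,280));print("plate",p,r,a)
B=cv2.boxPoints(r);print(B.round(1).tolist(),[onz(ct,b,.008)[:2].round(4).tolist() for b in B])
# whole bench: not-blue
h,r,a=blob(T,(0,0,0),(180,255,90),(366,232,402,268));print("holder top",h,r,a,onz(ct,r[0],.053))
y,r,a=blob(T,(20,100,120),(35,255,255),(366,232,402,268));print("disc",y,r,a,onz(ct,y,.04))
print("bl lamp",onz(ct,(245,243),.055),"bottle",onz(ct,(164,173),.12))
cr=T[215:290,310:430];cv2.imwrite("pics/c1.png",cv2.resize(cr,None,fx=6,fy=6,interpolation=2))
E
```

```text
orange top (178.11111111111111, 259.1222222222222) ((178.2153778076172, 259.1230773925781), (13.891888618469238, 4.2171807289123535), 29.744882583618164) 45.0
orange scene (234.4128718882817, 276.5379477838494) ((234.66156005859375, 276.7923278808594), (15.876443862915039, 20.217662811279297), 82.87498474121094) 274.5
tri [0.45768151 0.30204846 0.04936695] [0.45822614 0.3016002  0.055     ]
plate (368.3907718120805, 252.34395973154363) ((368.5378112792969, 252.40272521972656), (33.82044982910156, 93.27848052978516), 84.64418029785156) 2980.0
[[320.5, 239.89999389648438], [413.3999938964844, 231.1999969482422], [416.6000061035156, 264.8999938964844], [323.70001220703125, 273.6000061035156]] [[0.4796, -0.0767], [0.4804, -0.3326], [0.3892, -0.3267], [0.3887, -0.075]]
holder top (369.7142857142857, 251.5952380952381) ((369.719970703125, 251.54000854492188), (23.334524154663086, 1.8384777307510376), 81.8698959350586) 21.0 [ 0.43297918 -0.1955145   0.053     ]
disc (382.89438943894385, 250.03630363036302) ((383.0, 250.0), (8.0, 8.0), 90.0) 50.5 [ 0.43467116 -0.23364538  0.04      ]
bl lamp [0.48428965 0.12589141 0.055     ] bottle [0.67280612 0.31292225 0.12      ]
```

View pics/c1.png

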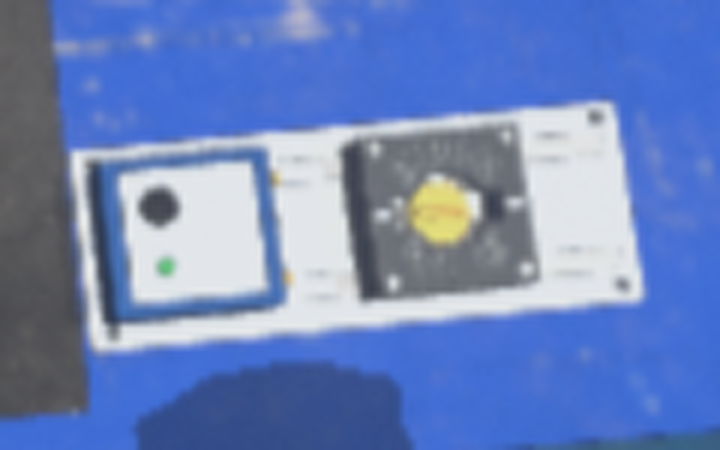

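The crop shows the plate with corners at about (322,240), (412,232), (417,264.5) and (326,273). The dark holder top is at crop (360–540,125–298), with the yellow disc in its socket and a clear gap to the module.

```bash
python3 - <<'E'
from h import *
ct=cam("top")
f=lambda u,v,z: onz(ct,(u/6+310-.4,v/6+215-.4),z)[:2]
P=np.array([f(72,152,.0),f(610,103,.0),f(643,297,.0),f(98,350,.0)]);print("plate",P.round(4),P.mean(0))
ev=(P[0]+P[3]-P[1]-P[2])/2;eu=(P[0]+P[1]-P[2]-P[3])/2
print(np.linalg.norm(ev),np.linalg.norm(eu),"yaw",-np.arctan2(ev[0],ev[1]),np.arctan2(eu[1],eu[0]))
H=np.array([f(360,148,.053),f(518,125,.053),f(540,283,.053),f(375,298,.053)]);print("hold",H.round(4),H.mean(0),np.linalg.norm(H[0]-H[1]),np.linalg.norm(H[1]-H[2]))
b=-np.arctan2(ev[0],ev[1]);y=np.array([-np.sin(b),np.cos(b)]);c=P.mean(0)+y*0.010
print("origin",c,"holder along y",(H.mean(0)-c)@y,"joint",(H.mean(0)-c)@y+.06, "socket flush",c)
pf=c+y*((H.mean(0)-c)@y-.035);st=pf-y*.045
s=status.sense();R=s["tcp_rot"]
print("face",pf,"start",st,"shift tool",(R.T@(np.r_[st,.15]-s["ee_pos"])*1000).round(1),"turn",-(np.pi/2+b-np.arctan2(R[1,0],R[0,0])))
E
```

```text
plate [[ 0.4802 -0.0806]
 [ 0.4803 -0.3293]
 [ 0.3914 -0.3304]
 [ 0.3901 -0.0822]] [ 0.43550082 -0.20563047]
0.2484479219727186 0.08947786451600338 yaw 0.002803030968193619 0.014573999000304755
hold [[ 0.4648 -0.1996]
 [ 0.4686 -0.2697]
 [ 0.3998 -0.2689]
 [ 0.3999 -0.1972]] [ 0.43325742 -0.23381959] 0.07019365685736259 0.06876107457076762
origin [ 0.43547279 -0.19563051] holder along y -0.03818272215216572 joint 0.021817277847834278 socket flush [ 0.43547279 -0.19563051]
face [ 0.43567792 -0.26881294] start [ 0.43580406 -0.31381277] shift tool [327.4 -99.1  88.4] turn -1.2827356787757913
```

Emit:
play_rows --pt "-1 30 -9 0 -0.1" --pt "-1 60 -18 5 -0.22" --pt "-1 95 -29 10 -0.35" --pt "-1 130 -39 15 -0.48" --pt "-1 165 -50 20 -0.61" --pt "-1 200 -61 25 -0.75" --pt "-1 235 -71 30 -0.88" --pt "-1 270 -82 35 -1.0" --pt "-1 300 -91 40 -1.12" --pt "-1 320 -97 40 -1.22" --pt "-1 327 -99 40 -1.28" --pt "-1 327 -99 40 -1.28"

```text
time_s: 1.3
ee_pos: [0.436, -0.3136, 0.1983]
tcp_rot: [[-0.002, 1.0, -0.0], [1.0, 0.002, 0.001], [0.001, -0.0, -1.0]]
contact_force: [-0.6, -1.1, 0.5]
width: 0.0004
gripper_force: 0.0
```

```bash
python3 - <<'E'
from h import *
s=status.sense();print(s["ee_pos"],s["tcp_rot"].round(4).tolist(),s["width"],s["contact_force"])
c=cam("wrist");im=read_camera("wrist");cv2.imwrite("pics/w1.png",im);np.savez("w1.npz",K=c[0],R=c[1],t=c[2])
print((-c[1].T@c[2]),c[1][2],c[1][0],c[0][0,0])
E
```

```text
[ 0.43595311 -0.31362416  0.19833541] [[-0.002, 1.0, -0.0004], [1.0, 0.002, 0.0006], [0.0006, -0.0004, -1.0]] 0.00035140025848398154 [-0.58931354 -1.10647943  0.46907031]
[ 0.43586642 -0.2461659   0.34304444] [ 0.00147152 -0.26386285 -0.96455909] [9.99997169e-01 2.19173466e-03 9.26017404e-04] 378.0310420981517
```

View pics/w1.png

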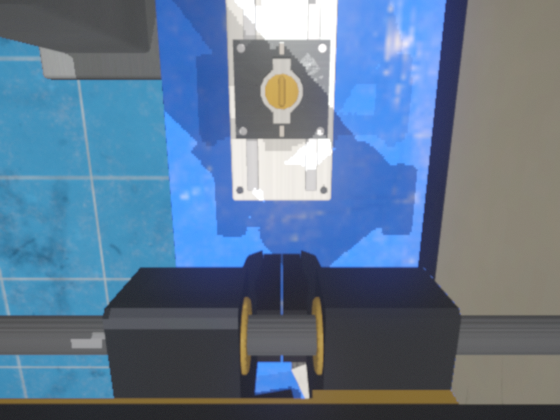

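The wrist view shows the holder's top plate at about (233–329, 40–138), with the socket centre at (282,92). The plate's -y end is at row 200, the slots run vertically along bench y, and the fingers sit below, clear of the bench.

```bash
python3 - <<'E'
from h import *
z=np.load("w1.npz");c=(z["K"],z["R"],z["t"]);im=cv2.imread("pics/w1.png")
g=cv2.cvtColor(im,cv2.COLOR_BGR2HSV)
m=cv2.inRange(g,(0,0,0),(180,130,110));k=np.zeros_like(m);k[30:150,222:345]=m[30:150,222:345]
ct=max(cv2.findContours(k,0,2)[0],key=cv2.contourArea);r=cv2.minAreaRect(ct);B=cv2.boxPoints(r)
W=np.array([onz(c,b,.053)[:2] for b in B]);print(r,W.round(4).tolist(),W.mean(0))
# plate edges at given rows: bright low-sat
y=cv2.inRange(g,(12,120,120),(32,255,255));y[:60]=0;y[130:]=0;y[:,:255]=0;y[:,310:]=0
M=cv2.moments(y,True);d=(M['m10']/M['m00'],M['m01']/M['m00']);print("disc",d,onz(c,d,.037))
# two-view height of disc (top camera earlier)
print("tri disc",tri(c,d,cam("top"),(382.9,250.04)))
# two-view top-plate centre
hb=(450/6+310-.4,213/6+215-.4);print("tri plate ctr",tri(c,r[0],cam("top"),hb))
for v in (160,185):
    row=im[v];w=np.where((g[v,:,1]<60)&(g[v,:,2]>120)&(np.arange(560)>215)&(np.arange(560)<350))[0];print(v,w.min(),w.max(),onz(c,(w.min(),v),.008),onz(c,(w.max()+1,v),.008))
E
```

```text
((255.38153076171875, 88.82640075683594), (96.9818115234375, 40.8819580078125), 88.15238952636719) [[0.402, -0.2016], [0.431, -0.2007], [0.4332, -0.2683], [0.4023, -0.2694]] [ 0.41713093 -0.23499922]
disc (281.0885922330097, 91.2135922330097) [ 0.4359266 -0.2349468  0.037    ]
tri disc [ 0.43543934 -0.23496912  0.03479188]
tri plate ctr [ 0.42574615 -0.23175314  0.07246188]
160 231 331 [ 0.39162805 -0.29223432  0.008     ] [ 0.48121194 -0.29204936  0.008     ]
185 232 330 [ 0.39178657 -0.31481698  0.008     ] [ 0.48115725 -0.31463804  0.008     ]
```

Emit:
play_rows --pt "-1 0 0 40 0" --pt "-1 0 0 80 0" --pt "-1 0 0 120 0" --pt "-1 0 0 150 0" --pt "-1 0 0 168 0" --pt "-1 0 0 168 0" --pt "-1 10 0 168 0" --pt "-1 20 0 168 0" --pt "-1 27 0 168 0" --pt "-1 33 0 168 0" --pt "-1 38 0 168 0" --pt "-1 42 0 168 0"

```text
time_s: 2.55
ee_pos: [0.4357, -0.2726, 0.0313]
tcp_rot: [[-0.0, 1.0, 0.001], [1.0, 0.0, -0.002], [-0.002, 0.001, -1.0]]
contact_force: [-1.0, -4.4, 2.7]
width: 0.0007
gripper_force: 1.8
```

Emit:
play_rows --pt "-1 4 0 0 0" --pt "-1 8 0 0 0" --pt "-1 12 0 0 0" --pt "-1 16 0 0 0" --pt "-1 20 0 0 0" --pt "-1 23 0 0 0" --pt "-1 25 0 0 0"

```text
time_s: 3.25
ee_pos: [0.4354, -0.247, 0.0307]
tcp_rot: [[-0.0, 1.0, 0.0], [1.0, 0.0, 0.0], [0.0, 0.0, -1.0]]
contact_force: [1.5, -4.0, 2.0]
width: 0.0008
gripper_force: 1.6
```

Emit:
play_rows --pt "-1 2 0 0 0" --pt "-1 4 0 0 0" --pt "-1 5 0 0 0" --pt "-1 6 0 0 0" --pt "-1 7 0 0 0"

```text
time_s: 3.75
ee_pos: [0.4354, -0.2403, 0.0307]
tcp_rot: [[0.0, 1.0, -0.0], [1.0, -0.0, 0.0], [0.0, -0.0, -1.0]]
contact_force: [2.4, -3.3, 1.0]
width: 0.0004
gripper_force: 1.6
```

Emit:
play_rows --pt "-1 1 0 0 0" --pt "-1 2 0 0 0" --pt "-1 3 0 0 0"

```text
time_s: 4.05
ee_pos: [0.4355, -0.2393, 0.0308]
tcp_rot: [[-0.001, 1.0, 0.001], [1.0, 0.001, -0.004], [-0.004, 0.001, -1.0]]
contact_force: [-1.9, -20.0, -6.9]
width: 0.0002
gripper_force: 9.9
```

Emit:
play_rows --pt "-1 0 0 0 0" --pt "-1 -5 0 0 0" --pt "-1 -15 0 0 0" --pt "-1 -15 0 -30 0" --pt "-1 -15 0 -70 0" --pt "-1 -15 0 -115 0" --pt "-1 -15 0 -155 0" --pt "-1 -15 0 -175 0" --pt "-1 -15 0 -180 0" --pt "-1 -15 0 -180 0"

```text
time_s: 5.05
ee_pos: [0.4352, -0.2523, 0.2103]
tcp_rot: [[0.0, 1.0, -0.0], [1.0, -0.0, 0.001], [0.001, -0.0, -1.0]]
contact_force: [-0.4, -0.3, 0.1]
width: 0.0001
gripper_force: 0.0
```

```bash
python3 - <<'E'
from h import *
s=status.sense();print(s["ee_pos"],s["contact_force"])
c=cam("wrist");im=read_camera("wrist");cv2.imwrite("pics/w2.png",im);np.savez("w2.npz",K=c[0],R=c[1],t=c[2])
E
```

```text
[ 0.43518986 -0.25229114  0.21027814] [-0.4361743  -0.2785346   0.08335857]
```

View pics/w2.png

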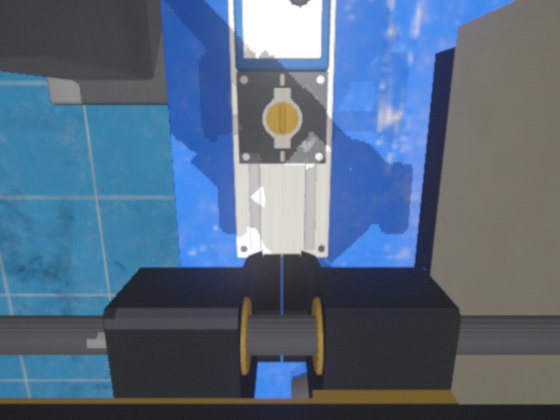

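The holder is now butted against the blue module (seam at row 69). The socket disc is at (282,118), the white marks at (282,79) and (282,158), and the corner screws at (244,80), (320,80), (247,157) and (319,157).

```bash
python3 - <<'E'
from h import *
z=np.load("w2.npz");c=(z["K"],z["R"],z["t"]);im=cv2.imread("pics/w2.png");g=cv2.cvtColor(im,cv2.COLOR_BGR2HSV)
y=cv2.inRange(g,(12,120,120),(32,255,255));y[:90]=0;y[150:]=0;y[:,:255]=0;y[:,310:]=0
M=cv2.moments(y,True);d=np.array((M['m10']/M['m00'],M['m01']/M['m00']));print("disc",d,onz(c,d,.037))
# light details on the dark plate: screws, marks, socket
m=cv2.inRange(g,(0,0,130),(180,255,255));k=np.zeros_like(m);k[73:162,240:325]=m[73:162,240:325]
n,l,st,ce=cv2.connectedComponentsWithStats(k)
for i in range(1,n):
    if st[i,4]>8: print(st[i],ce[i].round(1),onz(c,ce[i],.053)[:2].round(4))
# top view now, for height of the socket
t=read_camera("top");cv2.imwrite("pics/top1.png",t);h=cv2.cvtColor(t,cv2.COLOR_BGR2HSV)
y=cv2.inRange(h,(20,100,120),(35,255,255));y[:230]=0;y[275:]=0;y[:,:345]=0;y[:,395:]=0
M=cv2.moments(y,True)
if M['m00']: e=(M['m10']/M['m00'],M['m01']/M['m00']);print("top disc",e,M['m00'],onz(cam("top"),e,.037),"tri",tri(c,d,cam("top"),e))
E
```

```text
disc [281.74418605 117.8878249 ] [ 0.43587368 -0.19401646  0.037     ]
[289  73  36  33 618] [312.3  83.8] [ 0.459  -0.1684]
[280  74   5  12  58] [282.   79.3] [ 0.436  -0.1652]
[240  76   8   8  47] [243.6  79.3] [ 0.4069 -0.1652]
[ 262   88   40   61 1668] [281.8 117.9] [ 0.4359 -0.1936]
[287 132  38  30 668] [309.4 150.3] [ 0.4578 -0.2185]
[280 151   5  11  51] [282. 156.] [ 0.4361 -0.2231]
[242 153   8   8  52] [245.5 156.5] [ 0.4069 -0.2235]
```

Emit:
play_rows --pt "-1 25 0 0 0" --pt "-1 65 0 0 0.03" --pt "-1 110 0 0 0.08" --pt "-1 155 0 0 0.13" --pt "-1 200 0 0 0.18" --pt "0 245 0 0 0.23" --pt "0.3 290 -2 0 0.28" --pt "0.3 335 -4 0 0.33" --pt "0.3 380 -6 0 0.38" --pt "0.3 425 -7 0 0.43" --pt "0.3 465 -8 0 0.47" --pt "0.3 490 -9 0 0.5"

```text
time_s: 6.35
ee_pos: [0.4253, 0.2399, 0.2091]
tcp_rot: [[0.479, 0.878, -0.003], [0.878, -0.479, -0.0], [-0.002, -0.002, -1.0]]
contact_force: [0.1, -1.5, -0.3]
width: 0.0542
gripper_force: 0.0
```

Emit:
play_rows --pt "0.3 5 2 0 0" --pt "0.3 8 4 0 0" --pt "0.3 8 4 0 0"

```text
time_s: 6.65
ee_pos: [0.4341, 0.2418, 0.21]
tcp_rot: [[0.48, 0.877, -0.001], [0.877, -0.48, -0.001], [-0.001, -0.001, -1.0]]
contact_force: [-0.2, 1.1, -0.5]
width: 0.0573
gripper_force: 0.0
```

```bash
python3 - <<'E'
from h import *
s=status.sense();print(s["ee_pos"],s["tcp_rot"].round(4).tolist(),s["width"])
c=cam("wrist");im=read_camera("wrist");cv2.imwrite("pics/w3.png",im);np.savez("w3.npz",K=c[0],R=c[1],t=c[2])
E
```

```text
[0.43413824 0.24179699 0.21004016] [[0.4799, 0.8773, -0.0012], [0.8773, -0.4799, -0.0005], [-0.001, -0.0008, -1.0]] 0.05726658267033862
```

View pics/w3.png

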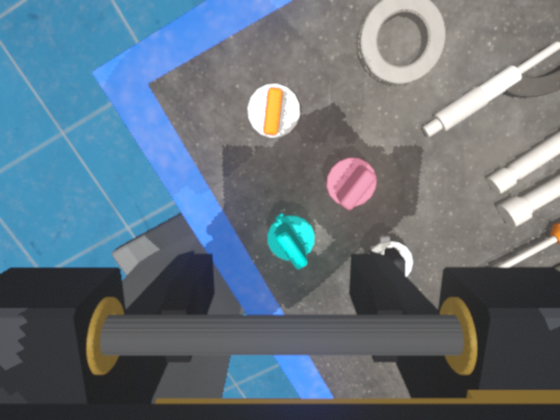

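The orange lamp is at (273,111), with its grip nearly vertical in the image and its white collar round it. The pink lamp (352,183), turquoise lamp (291,238) and black lamp (395,258) lie nearer the fingers but below them.

Emit:
play_rows --pt "0.3 10 -2 8 0" --pt "0.3 22 -5 20 0" --pt "0.3 30 -6 30 0" --pt "0.3 30 -6 30 0"

```text
time_s: 7.1
ee_pos: [0.4425, 0.2722, 0.179]
tcp_rot: [[0.479, 0.878, -0.003], [0.878, -0.479, -0.001], [-0.002, -0.002, -1.0]]
contact_force: [-0.8, -0.3, -0.6]
width: 0.0568
gripper_force: 0.0
```

```bash
cat > m.py <<'E'
from h import *
def meas(im):
    g=cv2.cvtColor(im,cv2.COLOR_BGR2HSV)
    m=cv2.inRange(g,(8,150,120),(25,255,255));m[260:]=0;m[:,450:]=0
    ct=max(cv2.findContours(m,0,2)[0],key=cv2.contourArea);r=cv2.minAreaRect(ct)
    w=cv2.inRange(g,(0,0,150),(180,60,255))|m
    x,y=map(int,r[0]);k=np.zeros_like(w);k[max(y-40,0):y+40,x-40:x+40]=w[max(y-40,0):y+40,x-40:x+40]
    cc=max(cv2.findContours(k,0,2)[0],key=cv2.contourArea)
    return r,cv2.minEnclosingCircle(cc),cv2.fitEllipse(cc)
E
python3 - <<'E'
from m import *
z=np.load("w3.npz");c1=(z["K"],z["R"],z["t"]);m1=meas(cv2.imread("pics/w3.png"))
c2=cam("wrist");s=status.sense();im=read_camera("wrist");cv2.imwrite("pics/w4.png",im);m2=meas(im)
for c,m in((c1,m1),(c2,m2)):
    B=cv2.boxPoints(m[0]);W=np.array([onz(c,b,.06)[:2] for b in B]);e=[W[1]-W[0],W[2]-W[1]];e=max(e,key=np.linalg.norm)
    print(m[0],m[2],"grip@.06",W.mean(0).round(4),"len",np.linalg.norm(W[1]-W[0]),np.linalg.norm(W[2]-W[1]),"yaw",np.arctan2(e[1],e[0])%np.pi,"collar@.028",onz(c,m[2][0],.028).round(4))
print("tri grip",tri(c1,m1[0][0],c2,m2[0][0]),"tri collar",tri(c1,m1[2][0],c2,m2[2][0]))
ct=cam("top");print("tri top/wrist",tri(ct,(178.2,259.1),c2,m2[0][0]))
print(s["ee_pos"],s["tcp_rot"].round(4).tolist())
E
```

```text
((272.7320861816406, 111.02730560302734), (13.612005233764648, 45.80176544189453), 6.709836959838867) ((273.1748046875, 109.88533782958984), (52.56840896606445, 54.97756576538086), 13.210240364074707) grip@.06 [0.4593 0.3006] len 0.03346296675537035 0.010100259347500232 yaw 0.9386707818627442 collar@.028 [0.4594 0.3014 0.028 ]
((282.4964599609375, 155.62774658203125), (14.878222465515137, 51.221778869628906), 7.305759906768799) ((282.0425720214844, 150.797119140625), (54.856510162353516, 57.07923889160156), 152.8255615234375) grip@.06 [0.4596 0.3015] len 0.03555317572584615 0.010170859098169104 yaw 0.9392086006097473 collar@.028 [0.4593 0.3016 0.028 ]
tri grip [0.45927281 0.30082904 0.05205295] tri collar [0.45935064 0.30146233 0.02716297]
tri top/wrist [0.45883115 0.3013372  0.05428668]
[0.44249189 0.27218079 0.17902569] [[0.479, 0.8778, -0.0027], [0.8778, -0.479, -0.0009], [-0.002, -0.002, -1.0]]
```

Emit:
play_rows --pt "0.3 15 0 0 0.06" --pt "0.3 30 1 10 0.13" --pt "0.3 34 1 30 0.13" --pt "0.3 34 1 65 0.13" --pt "0.3 34 1 100 0.13" --pt "0.3 34 1 130 0.13" --pt "0.3 34 1 145 0.13" --pt "0.3 34 1 147 0.13" --pt "0.3 34 1 147 0.13"

```text
time_s: 8.05
ee_pos: [0.4605, 0.3012, 0.0344]
tcp_rot: [[0.589, 0.808, 0.001], [0.808, -0.589, 0.0], [0.001, 0.0, -1.0]]
contact_force: [-0.0, 0.8, 0.5]
width: 0.0572
gripper_force: 0.0
```

Emit:
play_rows --pt "-1 0 0 0 0" --pt "-1 0 0 0 0" --pt "-1 0 0 0 0" --pt "-1 0 0 0 0" --pt "-1 0 0 0 0" --pt "-1 0 0 0 0"

```text
time_s: 8.65
ee_pos: [0.4601, 0.3013, 0.0338]
tcp_rot: [[0.589, 0.808, 0.0], [0.808, -0.589, 0.0], [0.0, 0.0, -1.0]]
contact_force: [2.0, -0.7, -1.2]
width: 0.0121
gripper_force: 30.2
```

Emit:
play_rows --pt "-1 0 0 -10 0" --pt "-1 0 0 -40 0" --pt "-1 0 0 -80 0" --pt "-1 0 0 -115 0" --pt "-1 0 0 -130 0" --pt "-1 0 0 -130 0"

```text
time_s: 9.25
ee_pos: [0.4609, 0.3016, 0.1665]
tcp_rot: [[0.589, 0.808, 0.005], [0.808, -0.589, 0.002], [0.004, 0.003, -1.0]]
contact_force: [0.6, -0.3, -1.6]
width: 0.0121
gripper_force: 30.0
```

Emit:
play_rows --pt "-1 -20 13 0 -0.03" --pt "-1 -55 36 0 -0.08" --pt "-1 -95 62 0 -0.14" --pt "-1 -135 89 0 -0.2" --pt "-1 -175 115 0 -0.26" --pt "-1 -215 141 0 -0.32" --pt "-1 -255 168 0 -0.38" --pt "-1 -295 194 0 -0.45" --pt "-1 -335 220 0 -0.52" --pt "-1 -375 246 0 -0.58" --pt "-1 -405 266 0 -0.62" --pt "-1 -414 272 0 -0.63"

```text
time_s: 10.45
ee_pos: [0.4351, -0.1961, 0.1627]
tcp_rot: [[0.002, 1.0, -0.001], [1.0, -0.002, 0.001], [0.001, -0.001, -1.0]]
contact_force: [-0.8, 0.4, -1.1]
width: 0.0116
gripper_force: 30.0
```

Emit:
play_rows --pt "-1 0 0 0 0" --pt "-1 0 0 0 0" --pt "-1 0 0 0 0"

```text
time_s: 10.75
ee_pos: [0.436, -0.192, 0.1635]
tcp_rot: [[-0.001, 1.0, -0.0], [1.0, 0.001, 0.001], [0.001, -0.0, -1.0]]
contact_force: [0.5, 0.4, -1.3]
width: 0.0117
gripper_force: 30.0
```

```bash
python3 - <<'E'
from h import *
s=status.sense();R=s["tcp_rot"];print(s["ee_pos"],R.round(4).tolist(),s["width"],s["gripper_force"],s["contact_force"],s["qpos"][5])
print("to socket, tool mm",(R.T@(np.array([.436,-.194,.16])-s["ee_pos"])*1000).round(1),"turn",np.arctan2(R[1,0],R[0,0])-np.pi/2-.003)
im=read_camera("wrist");sc=read_camera("scene");cv2.imwrite("pics/w5.png",im);cv2.imwrite("pics/s5.png",sc)
cv2.imwrite("pics/v5.png",np.hstack([im[150:420,140:420],cv2.resize(sc[120:300,260:440],(270,270),interpolation=2)]))
E
```

```text
[ 0.43598645 -0.19201865  0.16354461] [[-0.0013, 1.0, -0.0004], [1.0, 0.0013, 0.0006], [0.0006, -0.0004, -1.0]] 0.01171099954116611 29.957692783791572 [ 0.47609844  0.42744433 -1.29856552] -0.6629396967592798
to socket, tool mm [-2.   0.   3.5] turn -0.001735793108170844
```

View pics/v5.png

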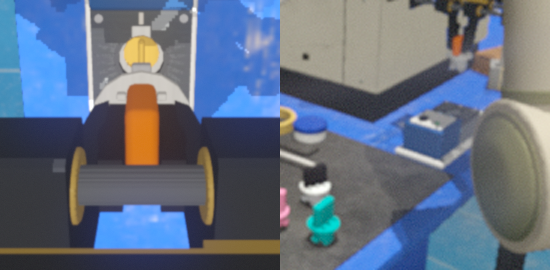

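The left crop shows the lamp held square between the pads, with its grip in line with the socket slots. The right crop shows the holder against the module and the black lamp still standing.

Emit:
play_rows --pt "-1 -2 0.3 10 0" --pt "-1 -2 0.3 30 0" --pt "-1 -2 0.3 50 0" --pt "-1 -2 0.3 63 0" --pt "-1 -2 0.3 70 0" --pt "-1 -2 0.3 73 0" --pt "-1 -2 0.3 73 0" --pt "-1 -2 0.3 73 0"

```text
time_s: 11.65
ee_pos: [0.4365, -0.1956, 0.0912]
tcp_rot: [[-0.0, 1.0, 0.001], [1.0, 0.0, -0.001], [-0.001, 0.001, -1.0]]
contact_force: [-0.1, -0.2, -0.8]
width: 0.0118
gripper_force: 30.0
```

Emit:
play_rows --pt "-1 0 0 2 0" --pt "-1 0 0 4 0" --pt "-1 0 0 6 0" --pt "-1 0 0 7 0" --pt "-1 0 0 7 0"

```text
time_s: 12.15
ee_pos: [0.4362, -0.1954, 0.0836]
tcp_rot: [[0.0, 1.0, -0.0], [1.0, -0.0, 0.0], [0.0, -0.0, -1.0]]
contact_force: [0.2, 0.0, -1.3]
width: 0.0119
gripper_force: 30.0
```

Emit:
play_rows --pt "-1 1 0 1 0" --pt "-1 1 0 3 0" --pt "-1 1 0 5 0" --pt "-1 1 0 7 0" --pt "-1 1 0 8 0" --pt "-1 1 0 8 0"

```text
time_s: 12.75
ee_pos: [0.4362, -0.1944, 0.0756]
tcp_rot: [[0.0, 1.0, -0.0], [1.0, -0.0, 0.0], [0.0, -0.0, -1.0]]
contact_force: [-0.1, 0.0, -0.9]
width: 0.0119
gripper_force: 30.0
```

Emit:
play_rows --pt "-1 0 0 2 0" --pt "-1 0 0 4 0" --pt "-1 0 0 5 0" --pt "-1 0 0 6 0" --pt "-1 0 0 6 0"

```text
time_s: 13.25
ee_pos: [0.4362, -0.1944, 0.0698]
tcp_rot: [[-0.0, 1.0, -0.0], [1.0, 0.0, 0.0], [0.0, -0.0, -1.0]]
contact_force: [-1.8, 1.6, 2.2]
width: 0.0117
gripper_force: 30.0
```

The lamp has met the disc at the expected height, with about 3.4 N net of its weight. Next I press it in.

Emit:
play_rows --pt "-1 0 0 1.5 0" --pt "-1 0 0 3 0" --pt "-1 0 0 4.5 0" --pt "-1 0 0 5.5 0" --pt "-1 0 0 6.5 0" --pt "-1 0 0 6.5 0" --pt "-1 0 0 6.5 0"

```text
time_s: 13.95
ee_pos: [0.4363, -0.1945, 0.0633]
tcp_rot: [[0.0, 1.0, 0.0], [1.0, -0.0, -0.0], [-0.0, 0.0, -1.0]]
contact_force: [-1.1, 0.6, 5.2]
width: 0.0117
gripper_force: 30.0
```

Emit:
play_rows --pt "-1 0 0 0.3 0.05" --pt "-1 0 0 0.3 0.12" --pt "-1 0 0 0.3 0.2" --pt "-1 0 0 0.3 0.3" --pt "-1 0 0 0.3 0.4" --pt "-1 0 0 0.3 0.5" --pt "-1 0 0 0.3 0.5"

```text
time_s: 14.65
ee_pos: [0.4361, -0.1947, 0.063]
tcp_rot: [[0.48, 0.877, -0.0], [0.877, -0.48, -0.001], [-0.001, 0.0, -1.0]]
contact_force: [-3.3, -1.9, 5.3]
width: 0.0116
gripper_force: 30.0
```

```bash
python3 - <<'E'
from h import *
s=status.sense();R=s["tcp_rot"];print(s["ee_pos"],np.arctan2(R[1,0],R[0,0]),s["contact_force"],s["torque"],s["width"],s["qpos"][5])
E
```

```text
[ 0.43609305 -0.19473838  0.06299041] 1.0702259950843562 [-3.32740671 -1.90590884  5.28151352] [-0.30574353  0.57159571  0.09961853] 0.011628126790767582 -0.1645824440745219
```

Emit:
play_rows --pt "-1 0 0 0 0.1" --pt "-1 0 0 0 0.2" --pt "-1 0 0 0 0.3" --pt "-1 0 0 0 0.4" --pt "-1 0 0 0 0.5" --pt "-1 0 0 0 0.6" --pt "-1 0 0 0 0.7" --pt "-1 0 0 0 0.7"

```text
time_s: 15.45
ee_pos: [0.4358, -0.1946, 0.0629]
tcp_rot: [[0.931, 0.364, -0.001], [0.364, -0.931, -0.0], [-0.001, -0.0, -1.0]]
contact_force: [-5.4, -1.5, 5.3]
width: 0.0122
gripper_force: 30.0
```

```bash
python3 - <<'E'
from h import *
s=status.sense();R=s["tcp_rot"];print(s["ee_pos"],np.arctan2(R[1,0],R[0,0]),s["contact_force"],s["torque"],s["width"],s["qpos"][5])
E
```

```text
[ 0.43578934 -0.19459451  0.06285206] 0.37228900984358426 [-5.39320231 -1.4953251   5.32916625] [-0.34924831  0.94294484  0.15974434] 0.012165585068381998 0.5334788834007459
```

Emit:
play_rows --pt "-1 -0.4 -0.2 0 0.08" --pt "-1 -0.4 -0.2 0 0.16" --pt "-1 -0.4 -0.2 0 0.22" --pt "-1 -0.4 -0.2 0 0.28" --pt "-1 -0.4 -0.2 0 0.28"

```text
time_s: 15.95
ee_pos: [0.4355, -0.1945, 0.0629]
tcp_rot: [[0.996, 0.094, -0.001], [0.094, -0.996, -0.0], [-0.001, 0.0, -1.0]]
contact_force: [-4.9, -1.6, 5.3]
width: 0.0115
gripper_force: 30.0
```

```bash
python3 - <<'E'
from h import *
s=status.sense();R=s["tcp_rot"];print(s["ee_pos"],np.arctan2(R[1,0],R[0,0]),s["contact_force"],s["torque"],s["width"],s["qpos"][5])
im=read_camera("wrist");cv2.imwrite("pics/w6.png",im)
E
```

```text
[ 0.43552299 -0.19452433  0.06288251] 0.09381060596125672 [-4.93760493 -1.57376582  5.25034837] [-0.32316057  0.84716773  0.13392064] 0.011530546012929495 0.8113198373273771
```

View pics/w6.png

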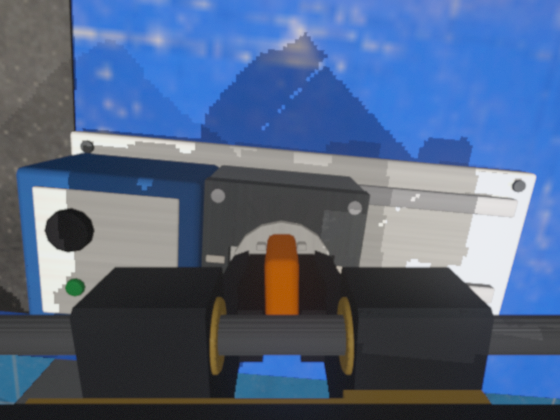

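The lamp's grip has turned to lie across the bench, its collar is seated on the holder top, and the holder is still against the module. I give it a small last turn to the stop.

Emit:
play_rows --pt "-1 0 0 0 0.04" --pt "-1 0 0 0 0.08" --pt "-1 0 0 0 0.08" --pt "-1 0 0 0 0.08"

```text
time_s: 16.4
ee_pos: [0.4355, -0.1945, 0.0629]
tcp_rot: [[1.0, 0.015, -0.001], [0.015, -1.0, -0.0], [-0.001, 0.0, -1.0]]
contact_force: [-4.5, -0.9, 5.5]
width: 0.0117
gripper_force: 30.0
```

```bash
python3 - <<'E'
from h import *
s=status.sense();R=s["tcp_rot"];print(s["ee_pos"],np.arctan2(R[1,0],R[0,0]),s["contact_force"],s["torque"],s["width"],s["gripper_force"])
E
```

```text
[ 0.43552017 -0.19447707  0.06287414] 0.014766466217463987 [-4.50361534 -0.92839673  5.47790597] [-0.2971259   0.94972399  0.10485253] 0.011665173691355071 29.989907825365663
```

```bash
python3 - <<'E'
from h import *
for i in range(4):
    im=read_camera("wrist");s=status.sense();print(s["torque"].round(3),s["contact_force"].round(2),s["ee_pos"].round(4))
for f in ("w5","w6",None):
    a=im if f is None else cv2.imread(f"pics/{f}.png")
    m=cv2.inRange(cv2.cvtColor(a,cv2.COLOR_BGR2HSV),(5,150,100),(20,255,255));m[312:]=0;m[:200]=0;m[:,:255]=0;m[:,310:]=0
    c=max(cv2.findContours(m,0,2)[0],key=cv2.contourArea);print(f,cv2.boundingRect(c),cv2.minAreaRect(c),[ (np.where(m[v])[0].min(),np.where(m[v])[0].max()) for v in (250,270,290,305) if m[v].any()])
E
```

```text
[-0.319  0.917  0.097] [-4.6  -2.17  5.09] [ 0.4355 -0.1945  0.0629]
[-0.277  0.896  0.166] [-4.95 -2.32  4.79] [ 0.4355 -0.1945  0.0629]
[-0.305  0.926  0.175] [-5.69 -1.76  4.12] [ 0.4355 -0.1945  0.0629]
[-0.307  0.874  0.2  ] [-4.51 -1.55  4.55] [ 0.4355 -0.1945  0.0629]
w5 (265, 235, 34, 77) ((281.5, 273.0), (76.0, 33.0), 90.0) [(np.int64(268), np.int64(295)), (np.int64(265), np.int64(298)), (np.int64(265), np.int64(298)), (np.int64(265), np.int64(298))]
w6 (265, 235, 34, 77) ((281.5, 273.0), (76.0, 33.0), 90.0) [(np.int64(267), np.int64(295)), (np.int64(265), np.int64(298)), (np.int64(265), np.int64(297)), (np.int64(266), np.int64(297))]
None (265, 235, 34, 77) ((281.5, 273.0), (76.0, 33.0), 90.0) [(np.int64(267), np.int64(295)), (np.int64(265), np.int64(298)), (np.int64(265), np.int64(297)), (np.int64(266), np.int64(297))]
```

```bash
python3 -c "
from plant import job
print(job.job_done())"
```

```text
the job is handed in; nothing more can be done
None
```

I pushed the holder flush against the blue module, pressed the orange lamp about 7.5 mm into the socket and turned it about 1.55 rad clockwise. I handed the job in at about 16.6 s with the lamp still gripped at 30 N; no verdict was returned.

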